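Make up the cocktail tray and the tea tray in the pantry

TASK

Make up the two guest trays from the stock on the pantry counter: the lime, the amber bottle and the steel jigger go on the dark wooden tray, the blue cup and the yellow tin on the blue tray. Set each one down upright in the middle of a round pad of its own (any free pad of the right tray) without dropping it, and leave the green bottle, the white cup and the red tin where they stand.

Things in the scene. Friction and masses are not known exactly. Their poses are not given: they have to be found in the camera images.
- wood_tray: Dark brown wooden tray, fixed, 280 mm long (its x, pointing roughly away from the robot) by 112 mm wide (its y); floor 6 mm and lip 12 mm above the counter, lip 5 mm thick. On its floor three flat round light cork pads, 80 mm in diameter, centred at x = -88, 0 and +88 mm, y = 0. Origin: under its centre, on the counter; z up. It may stand left or right of the other tray.
- blue_tray: Blue painted tray, fixed, 192 mm long (its x, pointing roughly away from the robot) by 112 mm wide (its y); floor 6 mm and lip 12 mm above the counter, lip 5 mm thick. On its floor two flat round whitish pads, 80 mm in diameter, centred at x = -44 and +44 mm, y = 0. Origin: under its centre, on the counter; z up. It may stand left or right of the other tray.
- lime: Green lime, 52 mm across at its widest (30 mm above its foot), 58 mm tall, cut flat underneath (30 mm wide flat) so that it stands upright. Origin: centre of that flat, z up. Loose, at one of eight shuffled places beside the trays, about 120 mm apart.
- amber_bottle: Amber (brown) glass bottle, a short upright cylinder 44 mm in diameter up to about 45 mm with a paper label, narrowing above to a black cap, 80 mm tall in all. Origin: centre of its underside, z up. Loose, at one of eight shuffled places beside the trays, about 120 mm apart.
- jigger: Steel bar measure (jigger) standing upright, hourglass shaped: round, 42 mm in diameter from the counter to 20 mm and again from 46 to 74 mm (its top), 20 mm at the waist; solid enough to be gripped. Origin: centre of its underside, z up. Loose, at one of eight shuffled places beside the trays, about 120 mm apart.
- blue_cup: Blue ceramic cup without a handle, 62 mm across at the rim, tapering evenly to 50 mm at the foot, 60 mm tall, open at the top. Origin: centre of its underside, z up.  Loose, at one of eight shuffled places beside the trays, about 120 mm apart.
- yellow_tin: Yellow tea tin, an upright box 50 mm (its x) by 36 mm (its y) by 60 mm, with a paper label and a slightly smaller lid of the same colour 10 mm high on top, 70 mm tall in all. Origin: centre of its underside, z up.  Loose, at one of eight shuffled places beside the trays, about 120 mm apart.
- green_bottle: Not wanted, stays where it stands: green glass bottle, a short upright cylinder 44 mm in diameter up to about 45 mm with a paper label, narrowing above to a white cap, 80 mm tall in all. Origin: centre of its underside, z up. Loose, at one of eight shuffled places beside the trays, about 120 mm apart.
- white_cup: Not wanted, stays where it stands: white ceramic cup without a handle, 62 mm across at the rim, tapering evenly to 50 mm at the foot, 60 mm tall, open at the top. Origin: centre of its underside, z up.  Loose, at one of eight shuffled places beside the trays, about 120 mm apart.
- red_tin: Not wanted, stays where it stands: red tea tin, an upright box 50 mm (its x) by 36 mm (its y) by 60 mm, with a paper label and a slightly smaller lid of the same colour 10 mm high on top, 70 mm tall in all. Origin: centre of its underside, z up.  Loose, at one of eight shuffled places beside the trays, about 120 mm apart.
There are look-alikes about, which are no part of the job. Leave any purple look-alike of the lime alone.

How it is judged:
At the end, for the whole second after the job is handed in: Each kit item is on a pad of its own tray (within 13 mm of the pad centre along tray x and along tray y), upright within 0.15 rad, on the tray floor (origin within 5 mm), at rest (under 0.03 m/s, 0.3 rad/s). Green bottle, white cup, red tin: within 20 mm of their start (y of lime in the frame of wood_tray between -0.013 and 0.013 m and z of lime in the frame of wood_tray between 0.001 and 0.011 m and (x of lime in the frame of wood_tray between -0.101 and -0.075 m or x of lime in the frame of wood_tray between -0.013 and 0.013 m or x of lime in the frame of wood_tray between 0.075 and 0.101 m) and angle between each of lime, amber_bottle, jigger, blue_cup, yellow_tin's own z axis and vertical below 0.15 rad and linear speed of each of lime, amber_bottle, jigger, blue_cup, yellow_tin below 0.03 m/s and angular speed of each of lime, amber_bottle, jigger, blue_cup, yellow_tin below 0.3 rad/s and y of amber_bottle in the frame of wood_tray between -0.013 and 0.013 m and z of amber_bottle in the frame of wood_tray between 0.001 and 0.011 m and (x of amber_bottle in the frame of wood_tray between -0.101 and -0.075 m or x of amber_bottle in the frame of wood_tray between -0.013 and 0.013 m or x of amber_bottle in the frame of wood_tray between 0.075 and 0.101 m) and y of jigger in the frame of wood_tray between -0.013 and 0.013 m and z of jigger in the frame of wood_tray between 0.001 and 0.011 m and (x of jigger in the frame of wood_tray between -0.101 and -0.075 m or x of jigger in the frame of wood_tray between -0.013 and 0.013 m or x of jigger in the frame of wood_tray between 0.075 and 0.101 m) and y of blue_cup in the frame of blue_tray between -0.013 and 0.013 m and z of blue_cup in the frame of blue_tray between 0.001 and 0.011 m and (x of blue_cup in the frame of blue_tray between -0.057 and -0.031 m or x of blue_cup in the frame of blue_tray between 0.031 and 0.057 m) and y of yellow_tin in the frame of blue_tray between -0.013 and 0.013 m and z of yellow_tin in the frame of blue_tray between 0.001 and 0.011 m and (x of yellow_tin in the frame of blue_tray between -0.057 and -0.031 m or x of yellow_tin in the frame of blue_tray between 0.031 and 0.057 m) and distance of each of green_bottle, white_cup, red_tin from where it was at the start of the episode below 0.02 m); the robot touches nothing.
It fails at once if the green bottle, white cup or red tin is moved by more than 20 mm or tipped over (distance of any of green_bottle, white_cup, red_tin from where it was at the start of the episode above 0.02 m or angle between any of green_bottle, white_cup, red_tin's own z axis and vertical above 0.5 rad).
It fails at once if a kit item is dropped (faster than 0.8 m/s while the fingers do not touch it: a fall of over 30 mm) ((contact force between lime and the fingers below 0.01 N and linear speed of lime above 0.8 m/s) or (contact force between amber_bottle and the fingers below 0.01 N and linear speed of amber_bottle above 0.8 m/s) or (contact force between jigger and the fingers below 0.01 N and linear speed of jigger above 0.8 m/s) or (contact force between blue_cup and the fingers below 0.01 N and linear speed of blue_cup above 0.8 m/s) or (contact force between yellow_tin and the fingers below 0.01 N and linear speed of yellow_tin above 0.8 m/s)).
It also fails if it takes over 128 s, if anything falls off the work surface, if the arm or the gripper's body presses on something with over 40 N, if the wrist force passes 120 N, or if a joint passes its speed limit or range.

ROBOT

A 6-joint arm with a two-finger parallel gripper is mounted at the origin on the work surface. World frame = base frame: x ahead of the robot, y to its left, z up, the work surface at z = 0. Lengths are in m, angles in rad, forces in N, time in s.
With the tool pointing down it reaches from about 0.425 to 0.95 m from the base axis. Payload 3.5 kg.
Tool frame: the origin (TCP) lies at the very end of the fingers, on their centre line; the grasp point (between the pads) lies 19 mm behind it (grip_depth is the z of the grasp point in the tool frame, in m); z points along the fingers, y is the line along which they close (so a half turn about z gives the same grasp; the last joint's range is limited). The gripper opens to 85 mm and grips with 20 to 120 N. Pads are 22 mm wide; open, the fingers measure 114 mm over their backs; the gripper's body (76 mm by 85 mm) begins 54 mm behind the grasp point. The pads swing forward as they close: fully open they stand 13 mm farther back than shut.
Start: joints at [1.074, 0.286, 1.577, -0, 1.279, -0.15], TCP at [0.229, 0.635, 0.231] pointing down, gripper open.
Joint ranges: [-2.77, 2.77], [-0.9, 2.22], [0.21, 2.48], [-1.53, 4.67], [0.24, 2.81], [-2.84, 2.84]. Speed limits (rad/s): [2.79, 2.79, 3.14, 3.14, 3.14, 3.14].

INTERFACE

Orientations are given as a unit quaternion [w, x, y, z].
In Python, from cell import state, camera, camera_model, hand_in, grip_depth gives the robot as it stands.
- The arm moves only by the shell command python3 -m handwheel 'ROWS' [OPENING] [FORCE]. ROWS is JSON, a list of rows, each a list of 2 entries, a list of its own where there are three numbers: the shift along the world's x, y, z in cm, then the turn about the world's z in degrees. A call has 1 to 12 rows; each row is the pose to reach, as a shift and turn from the pose commanded when the call began; what a row does not reach only later rows make up. A row lasts 1/10 s, in which the tool goes at most 50 mm and 8.59 degrees, less where a joint would pass 70% of its speed; a pose out of reach is approached as far as the arm can. A call with a gripper value outside its range is refused whole. OPENING is the opening, from 0 (shut) to 1 (fully open), set as the call begins (- or left out, the last holds). The fingers move at their own pace and stop on an object; FORCE is the grip in N (left out, the last holds). Time passes only in rows, so rows that repeat a pose let the fingers close. It gives the time, the measured TCP pose, the force, the opening and the grip force at its end, in the units of the state.
- state(): the state, without advancing time (a new reading comes with each control period).
- camera(name): name is "scene" or "top" or "wrist"; returns (picture, depth): 420x560x3 uint8, red, green, blue; 420x560 float32, m along the optical axis (not along the pixel's ray), 0 where there is no reading.
- camera_model(name): a dict with "vertical_fov" (degrees; the focal length in pixels is half the picture's height over the tangent of half this angle, whatever the lens; pixels are square), "cx", "cy" (the principal point, pixels), "T" (4x4, takes a point from camera to world coordinates). Camera axes: x right, y up, looking along -z (the intrinsics and any distortion apply to the point x, -y, -z); pixel columns grow to the right and rows downward; lengths in m; the calibration is good to about 2 mm. A picture is of the moment at which its call begins: read the wrist's pose just before it. camera_model takes no time and is no camera call; for the wrist camera it gives the pose at the moment of the call.
- hand_in(): hands the job in; it is judged then, once.
The state is a dict: "time_s": time; "joint_positions": joint angles; "joint_velocities": joint speeds; "tau": joint torques, N m; "position": TCP position; "tcp_rot": TCP orientation; "wrist_force": force on the tool from outside, world axes, zero at the start; "wrist_torque": the same for the moment, N m; "grip_width": opening from 0.0 (shut) to 1.0 (fully open); "finger_force": force on a finger pad.
Only numpy, scipy, OpenCV 4.12 (cv2) and the standard library are available. Lean on these libraries where they do the work, as an engineer would, in place of code of your own. Each camera call takes 0.05 s, during which the arm holds its last target. There are 200 camera calls.

## Working session

There is one attempt and no reset: what is moved stays moved. The work goes in short steps, Python scripts to look and compute and a shell command to move; the robot and the scene stay as the last step left them, time stands still between calls to the robot, and variables do not carry over. Pictures are saved under pics/ and viewed, at most 14 in all, crops included, and the job is handed in when it is done.

```bash
ls; mkdir -p pics; python3 - <<'E'
from cell import *
import cv2,numpy as np
for n in ("top","scene"):
    p,d=camera(n); cv2.imwrite(f"pics/{n}0.png",p[:,:,::-1]); np.save(f"pics/{n}0.npy",d)
    m=camera_model(n); print(n,{k:(np.round(v,4).tolist() if k=="T" else v) for k,v in m.items()}, d.min(),d.max())
s=state(); print(s, grip_depth)
E
```

```text
pics
top {'vertical_fov': 55.26419587490611, 'cx': 286.1325585458206, 'cy': 208.2878914562617, 'T': [[-0.0229, 0.985, -0.1708, 0.2962], [-0.999, -0.0289, -0.0332, -0.0185], [-0.0376, 0.1699, 0.9847, 1.1362], [0.0, 0.0, 0.0, 1.0]]} 0.0 2.17088
scene {'vertical_fov': 43.3560609982636, 'cx': 286.9680285163287, 'cy': 205.38394678857333, 'T': [[0.3863, -0.5544, 0.7372, 1.4753], [0.9224, 0.2313, -0.3093, -0.4323], [0.0009, 0.7995, 0.6007, 0.8893], [0.0, 0.0, 0.0, 1.0]]} 0.0 3.9814515
{'time_s': 0.1, 'joint_positions': array([ 1.07399414e+00,  2.87100766e-01,  1.57804250e+00, -3.09470051e-05,
        1.27859590e+00, -1.50009554e-01]), 'joint_velocities': array([ 0.00105782, -0.00186392, -0.00473686,  0.00209093,  0.00062805,
       -0.00220059]), 'tau': array([ 9.53725139e-04, -4.07295728e+01, -2.93699437e+01, -1.52204693e-04,
        3.42012318e-03, -1.26374619e-05]), 'position': array([0.22911789, 0.6342889 , 0.23006326]), 'tcp_rot': array([-3.27034078e-04,  1.72524217e-01,  9.85004692e-01, -1.02232640e-03]), 'wrist_force': array([-0.10490631, -0.56732762,  0.34611971]), 'wrist_torque': array([ 0.00842683, -0.04771434, -0.03111549]), 'finger_force': 0.0, 'grip_width': 0.9981669693926657} -0.0187
```

View pics/top0.png

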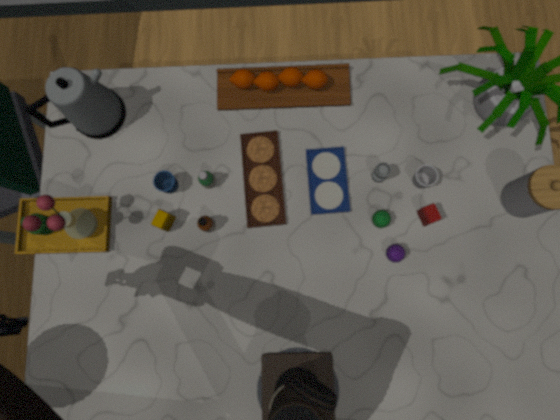

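View pics/scene0.png

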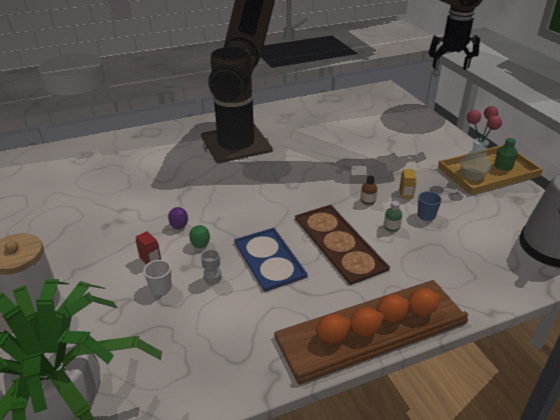

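The top view shows, on the left, the blue cup (166,182), green bottle (207,179), yellow tin (163,219) and amber bottle (205,224). On the right are the jigger (381,172), white cup (428,175), green lime (381,218), red tin (430,213) and the purple look-alike (396,253). The wooden tray is at (263,179) and the blue tray at (328,181). The scene view agrees.

The lime candidates are (381,218), green, and (396,253), purple; the green one fits. The brown bottle with a black cap at (205,224) is the amber one, and (207,179) with a white cap is the green one. Next I measure and confirm in a crop.

```bash
cat > h.py <<'E'
import numpy as np, cv2
from cell import camera, camera_model, state
def focal(m): return 210/np.tan(np.radians(m["vertical_fov"])/2)
def ray(m,uv,z):
    """pixels (N,2) -> world xy on plane z"""
    uv=np.atleast_2d(uv).astype(float); f=focal(m); T=np.array(m["T"])
    r=np.c_[(uv[:,0]-m["cx"])/f,-(uv[:,1]-m["cy"])/f,-np.ones(len(uv))]@T[:3,:3].T
    return T[:3,3]+r*((z-T[2,3])/r[:,2])[:,None]
def cloud(m,d):
    v,u=np.mgrid[:420,:560]; f=focal(m); T=np.array(m["T"])
    c=np.stack([(u-m["cx"])/f*d,-(v-m["cy"])/f*d,-d],-1)
    return c@T[:3,:3].T+T[:3,3]
E
python3 - <<'E'
from h import *
p=cv2.imread("pics/top0.png"); d=np.load("pics/top0.npy"); m=camera_model("top"); P=cloud(m,d)
# counter height sanity
print("counter z", np.round(np.median(P[280:340,420:520,2]),4))
q={"blue_cup":(166,182),"green_bottle":(207,179),"yellow_tin":(163,219),"amber":(205,224),"jigger":(381,172),"white_cup":(428,175),"lime":(381,218),"red_tin":(430,213),"purple":(396,253)}
for n,(u,v) in q.items():
    w=P[v-22:v+22,u-22:u+22]; k=(w[...,2]>0.012)&(d[v-22:v+22,u-22:u+22]>0)
    k=cv2.morphologyEx(k.astype(np.uint8),cv2.MORPH_OPEN,np.ones((2,2)))>0
    pts=w[k]; zt=np.percentile(pts[:,2],97); t=pts[pts[:,2]>zt-.012]
    lo,hi=pts[:,:2].min(0),pts[:,:2].max(0)
    print(n,"N",len(pts),"ztop %.3f"%zt,"top mean",t[:,:2].mean(0).round(4),"bbox",lo.round(3),hi.round(3),"mid",((lo+hi)/2).round(4), "yaw top", round(cv2.minAreaRect((t[:,:2]*1000).astype(np.float32))[2],1))
# pads
hsv=cv2.cvtColor(p,cv2.COLOR_BGR2HSV)
for n,c in {"w1":(260,150),"w2":(263,179),"w3":(265,208),"b1":(326,165),"b2":(329,195)}.items():
    print(n,hsv[c[1],c[0]],P[c[1],c[0]].round(3))
print("tray hsv wood",hsv[138,246],hsv[222,252],"blue",hsv[180,328],hsv[205,345])
top=cv2.resize(p[125:270,140:450],None,fx=2.5,fy=2.5,interpolation=cv2.INTER_CUBIC)
cv2.imwrite("pics/crop1.png",cv2.convertScaleAbs(top,alpha=1.8))
E
```

```text
counter z 0.0005
blue_cup N 339 ztop 0.062 top mean [0.5718 0.3609] bbox [0.541 0.327] [0.599 0.39 ] mid [0.5699 0.3588] yaw top 79.0
green_bottle N 241 ztop 0.083 top mean [0.5583 0.2243] bbox [ 0.296 -0.019] [0.594 0.26 ] mid [0.4451 0.1205] yaw top 41.3
yellow_tin N 346 ztop 0.074 top mean [0.4607 0.3575] bbox [ 0.296 -0.019] [0.487 0.406] mid [0.3914 0.1936] yaw top 66.0
amber N 241 ztop 0.083 top mean [0.4498 0.242 ] bbox [0.428 0.221] [0.467 0.266] mid [0.4474 0.2435] yaw top 62.4
jigger N 278 ztop 0.076 top mean [ 0.5728 -0.2483] bbox [ 0.296 -0.29 ] [ 0.61  -0.019] mid [ 0.4531 -0.1541] yaw top 51.7
white_cup N 344 ztop 0.063 top mean [ 0.5518 -0.3608] bbox [ 0.296 -0.423] [ 0.593 -0.019] mid [ 0.4444 -0.2209] yaw top 40.9
lime N 283 ztop 0.059 top mean [ 0.4489 -0.2398] bbox [ 0.296 -0.278] [ 0.47  -0.019] mid [ 0.3832 -0.1484] yaw top 30.4
red_tin N 359 ztop 0.074 top mean [ 0.4545 -0.3677] bbox [ 0.296 -0.419] [ 0.491 -0.019] mid [ 0.3934 -0.219 ] yaw top 21.0
purple N 299 ztop 0.059 top mean [ 0.355  -0.2711] bbox [ 0.296 -0.312] [ 0.377 -0.019] mid [ 0.3365 -0.1653] yaw top 16.8
w1 [ 16 136 107] [0.668 0.092 0.009]
w2 [ 14 125 110] [0.579 0.084 0.011]
w3 [ 15 129 105] [0.495 0.08  0.008]
b1 [ 24  28 127] [ 0.617 -0.099  0.004]
b2 [ 36  20 127] [ 0.527 -0.104  0.008]
tray hsv wood [ 12 135  53] [ 10 172  46] blue [114  89  86] [111 146  84]
```

View pics/crop1.png

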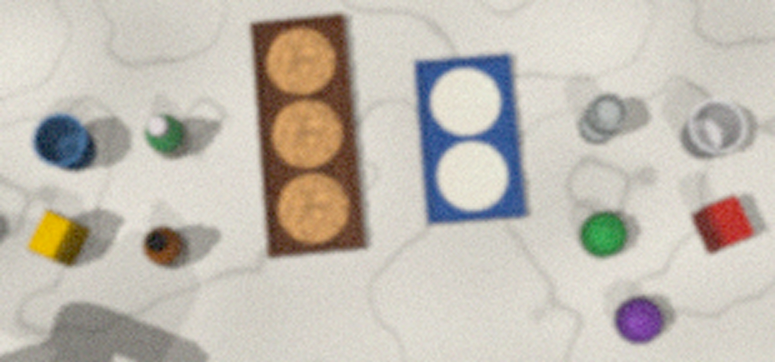

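The crop confirms it: the green lime is at crop (604,233) and the purple one at (640,320). The amber bottle with its black cap is at (163,245), and the steel jigger is at (604,118). Next come precise measurements, with a second view as a cross-check.

```bash
python3 - <<'E'
from h import *
M={n:camera_model(n) for n in("top","scene")}; I={n:cv2.imread(f"pics/{n}0.png") for n in M}
H={n:cv2.cvtColor(I[n],cv2.COLOR_BGR2HSV) for n in M}
def blob(n,lo,hi,near,r=30):
    k=cv2.inRange(H[n],lo,hi); z=np.zeros_like(k); cv2.circle(z,near,r,255,-1); k&=z
    c=max(cv2.findContours(k,cv2.RETR_EXTERNAL,cv2.CHAIN_APPROX_NONE)[0],key=cv2.contourArea)
    return c[:,0].astype(float)
def cen(c): mm=cv2.moments(c.astype(np.float32)); return np.array([mm["m10"],mm["m01"]])/mm["m00"]
pads={}
for n,pos,lo,hi in [("wood",[(260,150),(263,179),(265,208)],(8,60,75),(25,170,255)),("blue",[(326,165),(329,195)],(0,0,105),(80,70,255))]:
    for q in pos:
        c=blob("top",lo,hi,q,18); w=ray(M["top"],c,.007)
        w0=ray(M["top"],cen(c),.007)[0]; pads.setdefault(n,[]).append(w0[:2])
        print(n,"pad",w0[:2].round(4),"extent",np.ptp(w,0)[:2].round(3))
    P=np.array(pads[n]); v=P[0]-P[-1]; print("  length",np.hypot(*v).round(4),"yaw deg",np.degrees(np.arctan2(v[1],v[0])).round(2),"mid",P.mean(0).round(4))
spd=[("wood",[(322,222),(340,241),(358,262)],(5,60,75),(25,200,255)),("blue",[(262,247),(277,269)],(0,0,105),(80,70,255))]
for n,pos,lo,hi in spd:
    for q in pos:
        c=blob("scene",lo,hi,q,20); print("scene",n,ray(M["scene"],cen(c),.007)[0][:2].round(4))
# silhouettes: colour
for n,qt,qs,lo,hi,z in [("lime",(381,218),(200,237),(50,110,20),(85,255,255),.030),("blue_cup",(166,182),(429,206),(95,90,20),(125,255,255),.03),
     ("amber",(205,224),(369,195),(3,100,15),(16,255,120),.03),("yellow_tin",(163,219),(408,184),(18,140,30),(32,255,255),.035)]:
    for cam,q in(("top",qt),("scene",qs)):
        c=blob(cam,lo,hi,q,20); w=ray(M[cam],c,z); print(n,cam,cen(c).round(1),"area",cv2.contourArea(c.astype(np.float32)),"xy@z%.3f"%z,ray(M[cam],cen(c),z)[0][:2].round(4),"ext",np.ptp(w,0)[:2].round(3))
# top faces by depth: ray of centroid of high pixels
d=np.load("pics/top0.npy"); C=cloud(M["top"],d)
for n,(u,v),zt in [("jigger",(381,172),.074),("amber",(203,223),.08),("yellow_tin",(163,219),.07),("red_tin",(430,213),.07),("blue_cup",(166,182),.06),("green_b",(205,177),.08),("white_cup",(426,176),.06)]:
    k=np.zeros((420,560),np.uint8); s=np.s_[v-20:v+20,u-20:u+20]; k[s]=((C[s][...,2]>zt-.007)&(C[s][...,2]<zt+.015)&(d[s]>0))
    c=max(cv2.findContours(k,cv2.RETR_EXTERNAL,cv2.CHAIN_APPROX_NONE)[0],key=cv2.contourArea)[:,0].astype(float)
    h=cv2.convexHull(c.astype(np.float32))[:,0]; w=ray(M["top"],h,zt)[:,:2]
    (cx,cy),(a,b),t=cv2.minAreaRect((w*1000).astype(np.float32))
    print("topface",n,ray(M["top"],cen(h),zt)[0][:2].round(4),"rect",np.round([cx,cy,a,b,t],1))
E
```

```text
wood pad [0.6709 0.0928] extent [0.08  0.083]
wood pad [0.5831 0.0865] extent [0.084 0.084]
wood pad [0.4952 0.0807] extent [0.082 0.081]
  length 0.1761 yaw deg 3.96 mid [0.5831 0.0866]
blue pad [ 0.6153 -0.0983] extent [0.076 0.076]
blue pad [ 0.5274 -0.103 ] extent [0.076 0.077]
  length 0.088 yaw deg 3.08 mid [ 0.5714 -0.1006]
scene wood [0.4951 0.0805]
scene wood [0.5831 0.0865]
scene wood [0.6707 0.0925]
scene blue [ 0.5275 -0.1029]
scene blue [ 0.6154 -0.0988]
lime top [381.1 218.4] area 190.0 xy@z0.030 [ 0.452 -0.243] ext [0.045 0.045]
lime scene [199.8 231.4] area 129.5 xy@z0.030 [ 0.437  -0.2367] ext [0.052 0.042]
blue_cup top [165.  181.3] area 318.0 xy@z0.030 [0.5768 0.3644] ext [0.06  0.064]
blue_cup scene [429.8 198.9] area 230.0 xy@z0.030 [0.5449 0.3846] ext [0.09  0.063]
amber top [206.  224.3] area 80.0 xy@z0.030 [0.4492 0.2443] ext [0.037 0.037]
amber scene [369.1 188.1] area 109.5 xy@z0.030 [0.4351 0.2563] ext [0.053 0.046]
yellow_tin top [162.9 219.9] area 278.0 xy@z0.035 [0.4644 0.3654] ext [0.057 0.062]
yellow_tin scene [407.6 179.9] area 211.5 xy@z0.035 [0.4477 0.3751] ext [0.126 0.104]
topface jigger [ 0.5797 -0.2483] rect [ 580.3 -247.9   40.7   41.7   22.1]
topface amber [0.4503 0.2434] rect [450.1 243.5  21.7  18.9  88.4]
topface yellow_tin [0.462 0.361] rect [462.4 360.2  36.5  46.5  64.7]
topface red_tin [ 0.4572 -0.37  ] rect [ 457.1 -369.9   46.2   35.5   19.2]
topface blue_cup [0.5708 0.3572] rect [571.  357.6  60.2  58.7  45.3]
topface green_b [0.5774 0.2429] rect [577.1 243.7  20.1  19.3   0.6]
topface white_cup [ 0.5625 -0.3677] rect [ 562.7 -367.9   59.5   61.    60.2]
```

The pads agree between the two views to under 1 mm, with spacings of 88.0 mm. The top faces match the sizes given: jigger 41 mm, cups 60 mm, tin lid about 46x36. I start with the yellow tin at (0.462, 0.361), whose short side lies at 64.7°. The tool's y axis is at 70.1°, so the turn is -5.4°.

```bash
python3 -m handwheel '[[[5,-6,-1],-1],[[9,-10.5,-2],-3],[[13,-15,-3],-5.4],[[17,-20,-3],-5.4],[[21,-25,-3],-5.4],[[23,-27,-4],-5.4],[[23.3,-27.3,-5],-5.4],[[23.3,-27.3,-5],-5.4],[[23.3,-27.3,-5],-5.4]]' 1 40
python3 - <<'E'
from h import *
m=camera_model("wrist"); p,d=camera("wrist"); cv2.imwrite("pics/wr1.png",p[:,:,::-1])
C=cloud(m,d); s=state(); print(s["position"],np.degrees(2*np.arctan2(s["tcp_rot"][2],s["tcp_rot"][1]))-90)
h=cv2.cvtColor(p,cv2.COLOR_RGB2HSV); k=((h[...,0]>15)&(h[...,0]<35)&(h[...,1]>120)&(C[...,2]>.064)&(C[...,2]<.08)).astype(np.uint8)
k=cv2.morphologyEx(k,cv2.MORPH_OPEN,np.ones((3,3)))
c=max(cv2.findContours(k,cv2.RETR_EXTERNAL,cv2.CHAIN_APPROX_NONE)[0],key=cv2.contourArea)[:,0].astype(float)
print(cv2.minAreaRect((ray(m,c,.07)[:,:2]*1000).astype(np.float32)))
E
```

```text
time_s: 1.0
position: [0.4628, 0.3601, 0.18]
tcp_rot: [-0.001, 0.221, 0.975, -0.001]
wrist_force: [-1.0, -0.1, 0.0]
grip_width: 1.002
finger_force: 0.0
[0.46215738 0.36151607 0.18069879] 64.62975230594708
((461.0547180175781, 362.83624267578125), (31.2691593170166, 45.24622344970703), 63.97635269165039)
```

View pics/wr1.png

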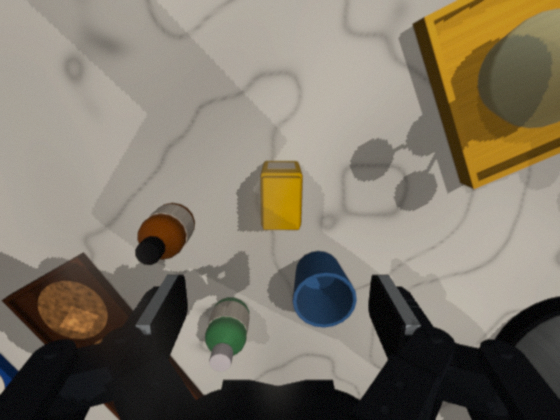

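In the wrist view the yellow tin is at (282,205), its lid 31x45 mm, at (0.461, 0.363) with yaw 64°. That is within 2 mm of the first measurement, so I go straight down.

```bash
python3 -m handwheel '[[[0,0,-4],0],[[0,0,-8],0],[[0,0,-11],0],[[0,0,-13.5],0],[[0,0,-15],0],[[0,0,-16],0],[[0,0,-16.3],0],[[0,0,-16.3],0]]' 1 40
python3 -m handwheel '[[[0,0,0],0],[[0,0,0],0],[[0,0,0],0],[[0,0,0],0],[[0,0,0],0],[[0,0,0],0],[[0,0,0],0],[[0,0,0],0]]' 0 40
```

```text
time_s: 1.85
position: [0.4627, 0.3625, 0.019]
tcp_rot: [0.0, 0.218, 0.976, 0.0]
wrist_force: [1.0, 0.1, 0.6]
grip_width: 0.996
finger_force: 0.0
time_s: 2.65
position: [0.463, 0.362, 0.0191]
tcp_rot: [0.001, 0.219, 0.976, 0.0]
wrist_force: [-0.0, 0.0, 5.6]
grip_width: 0.416
finger_force: 41.0
```

Gripped at 35 mm, which is right. Now I lift and carry it to the near blue pad, (0.5275, -0.103).

```bash
python3 -m handwheel '[[[0,0,1],0],[[0,0,3],0],[[0,0,6],0],[[0,0,9],0],[[0,0,12],0],[[0.2,-1,14],3],[[0.6,-4,14],6],[[1.1,-8,14],10],[[1.7,-12,14],14],[[2.2,-16,14],18],[[2.8,-20,14],22],[[3.4,-24,14],25]]'
python3 -m handwheel '[[[0.6,-4,0],2],[[1.1,-8,0],3],[[1.7,-12,0],3],[[2.3,-16,0],3],[[2.8,-19.5,0],3],[[3.1,-21.5,0],3],[[3.15,-22.4,0],3],[[3.15,-22.5,0],3],[[3.15,-22.5,-1],3],[[3.15,-22.5,-4],3],[[3.15,-22.5,-7],3],[[3.15,-22.5,-9],3]]'
```

```text
time_s: 3.85
position: [0.4955, 0.1203, 0.1577]
tcp_rot: [-0.001, 0.001, 1.0, 0.0]
wrist_force: [0.2, 0.0, -1.8]
grip_width: 0.42
finger_force: 40.3
time_s: 5.05
position: [0.526, -0.1009, 0.0653]
tcp_rot: [-0.002, -0.025, 1.0, 0.001]
wrist_force: [0.0, 0.3, -1.9]
grip_width: 0.419
finger_force: 40.3
```

```bash
python3 -m handwheel '[[[0,0,-2],0],[[0,0,-3],0],[[0,0,-3.6],0],[[0,0,-4],0],[[0,0,-4.2],0],[[0,0,-4.3],0],[[0,0,-4.3],0],[[0,0,-4.3],0]]'
```

```text
time_s: 5.85
position: [0.5283, -0.1034, 0.0259]
tcp_rot: [0.0, -0.024, 1.0, -0.0]
wrist_force: [0.6, -0.4, -1.9]
grip_width: 0.413
finger_force: 40.3
```

```bash
python3 -m handwheel '[[[0,0,-0.1],0],[[0,0,-0.1],0],[[0,0,-0.1],0]]'; python3 -m handwheel '[[[0,0,-0.1],0],[[0,0,-0.1],0],[[0,0,-0.1],0]]'
```

```text
time_s: 6.15
position: [0.5284, -0.1035, 0.0252]
tcp_rot: [0.001, -0.024, 1.0, -0.0]
wrist_force: [-1.3, 0.5, 3.6]
grip_width: 0.417
finger_force: 40.7
time_s: 6.45
position: [0.5285, -0.1035, 0.0251]
tcp_rot: [0.0, -0.024, 1.0, -0.0]
wrist_force: [-3.8, 1.4, 11.3]
grip_width: 0.414
finger_force: 41.7
```

Touchdown. I open, rise, and go to hover over the lime.

```bash
python3 -m handwheel '[[[0,0,0.1],0],[[0,0,0.1],0],[[0,0,0.1],0],[[0,0,0.1],0],[[0,0,1],0],[[0,0,4],0],[[0,0,8],0],[[0,0,12],0],[[0,0,15],0],[[0,0,17],0],[[-2,-4,17],0],[[-4,-8,17],0]]' 1 40
python3 -m handwheel '[[[-2,-3.5,0],0],[[-3.6,-5.9,0],0],[[-3.6,-5.9,0],0],[[-3.6,-5.9,0],0]]'
cat >> h.py <<'E'
def look(name,lo,hi,zlo,zhi,save=None):
    m=camera_model(name); p,d=camera(name); h=cv2.cvtColor(p,cv2.COLOR_RGB2HSV); z=cloud(m,d)[...,2]
    if save: cv2.imwrite(save,p[:,:,::-1])
    k=cv2.inRange(h,lo,hi)&(((z>zlo)&(z<zhi)).astype(np.uint8)*255); k=cv2.morphologyEx(k,cv2.MORPH_OPEN,np.ones((3,3)))
    c=max(cv2.findContours(k,cv2.RETR_EXTERNAL,cv2.CHAIN_APPROX_NONE)[0],key=cv2.contourArea)[:,0].astype(float)
    return m,c
E
python3 - <<'E'
from h import *
m,c=look("wrist",(45,80,10),(88,255,255),.004,.08,"pics/wr2.png"); print(state()["position"])
h=cv2.convexHull(c.astype(np.float32)); mm=cv2.moments(h); g=[mm["m10"]/mm["m00"],mm["m01"]/mm["m00"]]; w=ray(m,c,.03)
print(g,ray(m,g,.03)[0],np.ptp(w,0))
E
```

```text
time_s: 7.65
position: [0.4883, -0.1835, 0.1954]
tcp_rot: [0.002, -0.026, 1.0, -0.001]
wrist_force: [0.8, -0.9, 0.1]
grip_width: 0.996
finger_force: 0.0
time_s: 8.05
position: [0.4518, -0.2424, 0.1937]
tcp_rot: [0.0, -0.023, 1.0, 0.0]
wrist_force: [-0.0, 0.2, 0.7]
grip_width: 1.001
finger_force: 0.0
[ 0.45208956 -0.24184608  0.19364934]
[277.48883716920955, 187.91957589862943] [ 0.44993655 -0.24346465  0.03      ] [0.05034165 0.04927377 0.        ]
```

View pics/wr2.png

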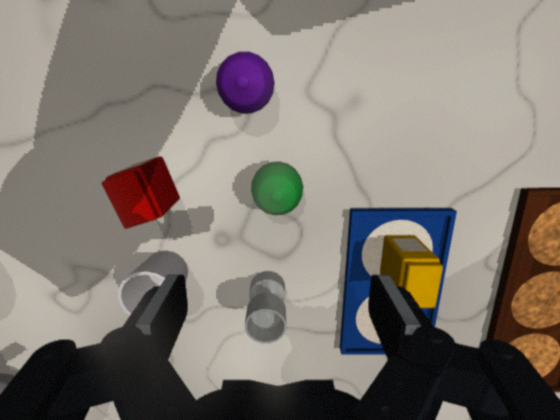

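The wrist view shows the yellow tin upright on the near blue pad at (412,270), and the green lime at (277,188) measured at (0.450, -0.2435), 50 mm across. The purple look-alike is at (245,82) and is left alone. Now I grasp the lime.

```bash
python3 -m handwheel '[[[-0.15,-0.15,-3],0],[[-0.15,-0.15,-7],0],[[-0.15,-0.15,-11],0],[[-0.15,-0.15,-14],0],[[-0.15,-0.15,-16],0],[[-0.15,-0.15,-17.5],0],[[-0.15,-0.15,-18.2],0],[[-0.15,-0.15,-18.5],0],[[-0.15,-0.15,-18.5],0]]' 1 40
python3 -m handwheel '[[[0,0,0],0],[[0,0,0],0],[[0,0,0],0],[[0,0,0],0],[[0,0,0],0],[[0,0,0],0],[[0,0,0],0]]' 0 40
```

```text
time_s: 9.0
position: [0.4509, -0.2434, 0.0086]
tcp_rot: [0.0, -0.024, 1.0, -0.0]
wrist_force: [0.5, -0.3, -0.0]
grip_width: 0.995
finger_force: 0.0
time_s: 9.7
position: [0.451, -0.2441, 0.0096]
tcp_rot: [0.001, -0.024, 1.0, -0.0]
wrist_force: [-0.9, 1.4, 5.8]
grip_width: 0.583
finger_force: 41.5
```

The width of 49.6 mm suggests the pads sit above the equator, because they are retracted when open. I reopen, go 6 mm lower and regrip.

```bash
python3 -m handwheel '[[[0,0,0],0],[[0,0,0],0],[[-0.1,0,-0.3],0],[[-0.1,0,-0.6],0],[[-0.1,0,-0.6],0]]' 0.8 40
python3 -m handwheel '[[[0,0,0],0],[[0,0,0],0],[[0,0,0],0],[[0,0,0],0],[[0,0,0],0],[[0,0,0],0],[[0,0,1],0],[[0,0,1],0]]' 0 40
```

```text
time_s: 10.2
position: [0.4488, -0.2432, 0.0015]
tcp_rot: [-0.001, -0.024, 1.0, 0.001]
wrist_force: [0.2, 0.2, -0.3]
grip_width: 0.804
finger_force: 0.0
time_s: 11.0
position: [0.45, -0.2441, 0.0135]
tcp_rot: [0.001, -0.024, 1.0, -0.001]
wrist_force: [0.8, -0.8, -1.1]
grip_width: 0.587
finger_force: 41.8
```

```bash
python3 -m handwheel '[[[0,0,2],0],[[0,0,5],0],[[0,0,8],0],[[0,0,11],0],[[0.6,1.5,13],0],[[1.9,4.5,13],0],[[3.3,8,13],0],[[4.9,12,13],0],[[6.5,16,13],0],[[8.1,20,13],0],[[9.8,24,13],0],[[11.4,28,13],0]]'
python3 -m handwheel '[[[1.3,3.5,0],0],[[1.9,4.8,0],0],[[2,5,0],0],[[2,5,-1],0],[[2,5,-4],0],[[2,5,-7],0],[[2,5,-9.5],0],[[2,5,-11],0],[[2,5,-12],0],[[2,5,-12.6],0],[[2,5,-12.8],0],[[2,5,-12.8],0]]'
```

```text
time_s: 12.2
position: [0.5636, 0.0381, 0.1424]
tcp_rot: [0.0, -0.024, 1.0, -0.0]
wrist_force: [0.8, -0.1, -0.9]
grip_width: 0.585
finger_force: 42.0
time_s: 13.4
position: [0.5841, 0.0862, 0.0151]
tcp_rot: [0.001, -0.024, 1.0, -0.0]
wrist_force: [0.5, 0.4, -1.2]
grip_width: 0.588
finger_force: 42.0
```

```bash
python3 -m handwheel '[[[0,0,-0.2],0],[[0,0,-0.3],0],[[0,0,-0.4],0],[[0,0,-0.4],0]]';  python3 -m handwheel '[[[0,0,-0.1],0],[[0,0,-0.1],0],[[0,0,-0.1],0]]'
```

```text
time_s: 13.8
position: [0.5834, 0.0864, 0.0104]
tcp_rot: [0.0, -0.024, 1.0, -0.0]
wrist_force: [-1.0, 0.9, -1.3]
grip_width: 0.587
finger_force: 42.0
time_s: 14.1
position: [0.5833, 0.0863, 0.0093]
tcp_rot: [-0.0, -0.024, 1.0, 0.0]
wrist_force: [-0.2, 0.3, -0.5]
grip_width: 0.587
finger_force: 42.0
```

```bash
python3 -m handwheel '[[[0,0,-0.1],0],[[0,0,-0.1],0],[[0,0,-0.1],0]]'
```

```text
time_s: 14.4
position: [0.5836, 0.0863, 0.0084]
tcp_rot: [0.0, -0.024, 1.0, -0.0]
wrist_force: [0.3, 0.8, -1.0]
grip_width: 0.585
finger_force: 42.1
```

```bash
python3 -m handwheel '[[[0,0,-0.1],0],[[0,0,-0.1],0],[[0,0,-0.1],0]]'
```

```text
time_s: 14.7
position: [0.5837, 0.0863, 0.0084]
tcp_rot: [0.0, -0.024, 1.0, -0.0]
wrist_force: [-2.4, -1.4, 4.7]
grip_width: 0.585
finger_force: 42.4
```

Touchdown. I open to 0.75 to stay inside the lips, rise, and go to the blue cup at (0.571, 0.358).

```bash
python3 -m handwheel '[[[0,0,0.1],0],[[0,0,0.1],0],[[0,0,0.1],0],[[0,0,0.1],0],[[0,0,1],0],[[0,0,4],0],[[0,0,8],0],[[0,0,12],0],[[0,0,15],0],[[0,0,17],0],[[-0.2,4,17],0],[[-0.4,8,17],0]]' 0.75 40
python3 -m handwheel '[[[-0.2,4,0],0],[[-0.4,8,0],0],[[-0.6,12,0],0],[[-0.7,16,0],0],[[-0.8,18.5,0],0],[[-0.8,19.1,0],0],[[-0.8,19.1,0],0],[[-0.8,19.1,0],0]]' 1
python3 - <<'E'
from h import *
m,c=look("wrist",(95,90,10),(125,255,255),.05,.075,"pics/wr3.png"); print(state()["position"])
h=cv2.convexHull(c.astype(np.float32)); mm=cv2.moments(h); g=[mm["m10"]/mm["m00"],mm["m01"]/mm["m00"]]; w=ray(m,c,.06)
print(g,ray(m,g,.06)[0],np.ptp(w,0),cv2.minEnclosingCircle((w[:,:2]*1000).astype(np.float32)))
E
```

```text
time_s: 15.9
position: [0.5803, 0.1664, 0.1797]
tcp_rot: [0.002, -0.022, 1.0, 0.0]
wrist_force: [0.6, -0.3, -0.5]
grip_width: 0.748
finger_force: 0.0
time_s: 16.7
position: [0.5715, 0.3563, 0.1774]
tcp_rot: [-0.0, -0.024, 1.0, -0.0]
wrist_force: [-0.0, -0.5, 0.0]
grip_width: 1.0
finger_force: 0.0
[0.57161482 0.35605602 0.17741901]
[279.4008649817543, 201.01193855025454] [0.56847869 0.3567233  0.06      ] [0.05919193 0.05976631 0.        ] ((569.328857421875, 356.8939208984375), 30.347789764404297)
```

View pics/wr3.png

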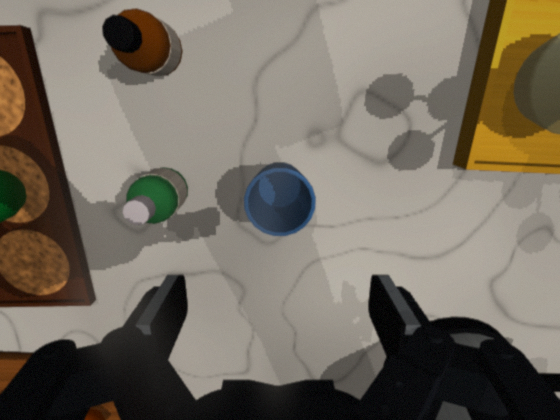

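The blue cup's rim is at (280,201), measured at (0.569, 0.357) and 60 mm across. The lime is standing on the middle wood pad at (8,195). Now I grasp the cup.

```bash
python3 -m handwheel '[[[-0.15,-0.1,-3],0],[[-0.15,-0.1,-7],0],[[-0.15,-0.1,-10],0],[[-0.15,-0.1,-12.5],0],[[-0.15,-0.1,-14.5],0],[[-0.15,-0.1,-16],0],[[-0.15,-0.1,-16.7],0],[[-0.15,-0.1,-16.7],0]]' 1 40
python3 -m handwheel '[[[0,0,0],0],[[0,0,0],0],[[0,0,0],0],[[0,0,0],0],[[0,0,0],0],[[0,0,0],0],[[0,0,1],0],[[0,0,1],0]]' 0 40
```

```text
time_s: 17.55
position: [0.5696, 0.3555, 0.0095]
tcp_rot: [-0.001, -0.023, 1.0, -0.0]
wrist_force: [-0.2, -0.0, 0.1]
grip_width: 0.996
finger_force: 0.0
time_s: 18.35
position: [0.5703, 0.3566, 0.0214]
tcp_rot: [0.001, -0.024, 1.0, 0.0]
wrist_force: [0.6, -0.7, -2.6]
grip_width: 0.69
finger_force: 43.1
```

```bash
python3 -m handwheel '[[[0,0,2],0],[[0,0,5],0],[[0,0,8],0],[[0,0,11],0],[[0.1,-1,13],0],[[0.4,-4,13],0],[[0.8,-8,13],0],[[1.2,-12,13],0],[[1.6,-16,13],0],[[2,-20,13],0],[[2.4,-24,13],0],[[2.8,-28,13],0]]'
python3 -m handwheel '[[[0.4,-4,0],0],[[0.8,-8,0],0],[[1.2,-12,0],0],[[1.6,-15.5,0],0],[[1.8,-17.2,0],0],[[1.8,-17.5,0],0],[[1.8,-17.5,-2],0],[[1.8,-17.5,-5],0],[[1.8,-17.5,-8],0],[[1.8,-17.5,-10.5],0],[[1.8,-17.5,-12],0],[[1.8,-17.5,-12.8],0]]'
python3 -m handwheel '[[[0,0,-0.2],0],[[0,0,-0.3],0],[[0,0,-0.4],0],[[0,0,-0.5],0],[[0,0,-0.5],0]]'
```

```text
time_s: 19.55
position: [0.5972, 0.0748, 0.1496]
tcp_rot: [-0.001, -0.024, 1.0, 0.0]
wrist_force: [0.1, -0.4, -2.0]
grip_width: 0.685
finger_force: 43.4
time_s: 20.75
position: [0.6148, -0.097, 0.0204]
tcp_rot: [-0.001, -0.024, 1.0, 0.001]
wrist_force: [0.6, 0.6, -1.2]
grip_width: 0.688
finger_force: 43.5
time_s: 21.25
position: [0.6168, -0.099, 0.0186]
tcp_rot: [0.001, -0.024, 1.0, -0.0]
wrist_force: [0.1, 0.2, 1.0]
grip_width: 0.692
finger_force: 43.4
```

```bash
python3 -m handwheel '[[[0,0,-0.1],0],[[0,0,-0.1],0],[[0,0,-0.1],0]]'
python3 -m handwheel '[[[0,0,0.1],0],[[0,0,0.1],0],[[0,0,0.1],0],[[0,0,0.1],0],[[0,0,1],0],[[0,0,4],0],[[0,0,8],0],[[0,0,12],0],[[0,0,15],0],[[0,0,17],0],[[-0.8,-4,17],0],[[-1.6,-8,17],0]]' 1 40
python3 -m handwheel '[[[-0.8,-3,0],0],[[-1.8,-6,0],0],[[-2,-7,0],0],[[-2,-7,0],0],[[-2,-7,0],0]]'
python3 - <<'E'
from h import *
m,c=look("wrist",(0,0,0),(180,110,255),.065,.085,"pics/wr4.png"); print(state()["position"])
h=cv2.convexHull(c.astype(np.float32)); mm=cv2.moments(h); g=[mm["m10"]/mm["m00"],mm["m01"]/mm["m00"]]; w=ray(m,c,.074)
print(g,ray(m,g,.074)[0],np.ptp(w,0))
E
```

```text
time_s: 21.55
position: [0.6172, -0.099, 0.0185]
tcp_rot: [0.001, -0.024, 1.0, -0.0]
wrist_force: [-0.8, 1.9, 6.1]
grip_width: 0.691
finger_force: 43.1
time_s: 22.75
position: [0.6006, -0.1788, 0.1887]
tcp_rot: [0.002, -0.025, 1.0, -0.001]
wrist_force: [0.3, 0.4, 1.0]
grip_width: 1.001
finger_force: 0.0
time_s: 23.25
position: [0.5801, -0.248, 0.1865]
tcp_rot: [0.0, -0.024, 1.0, 0.0]
wrist_force: [0.1, 0.6, -0.3]
grip_width: 0.999
finger_force: 0.0
[ 0.58019148 -0.24754823  0.18642545]
[276.0961830696344, 203.5299007776884] [ 0.5778774  -0.25020093  0.074     ] [0.04163689 0.04041463 0.        ]
```

View pics/wr4.png

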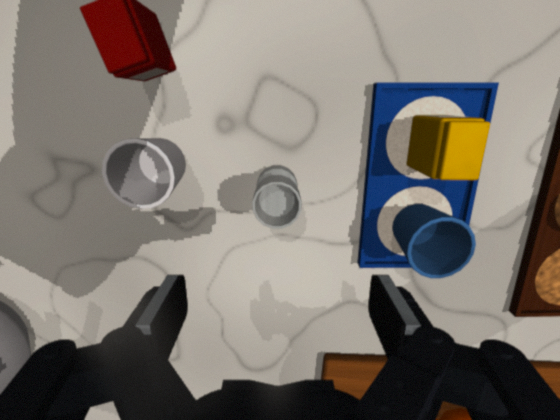

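The jigger's top is at (276,203), measured at (0.578, -0.250) and 41 mm across. The tin and cup stand on their blue pads. I grip it on its upper cylinder, 60 mm up.

```bash
python3 -m handwheel '[[[-0.1,-0.1,-3],0],[[-0.1,-0.1,-7],0],[[-0.1,-0.1,-10],0],[[-0.1,-0.1,-12.5],0],[[-0.1,-0.1,-14.3],0],[[-0.1,-0.1,-15],0],[[-0.1,-0.1,-15],0],[[-0.1,-0.1,-15],0]]' 1 60
python3 -m handwheel '[[[0,0,0],0],[[0,0,0],0],[[0,0,0],0],[[0,0,0],0],[[0,0,0],0],[[0,0,0],0],[[0,0,0],0],[[0,0,1],0],[[0,0,1],0]]' 0 60
```

```text
time_s: 24.1
position: [0.5799, -0.2495, 0.0375]
tcp_rot: [0.001, -0.024, 1.0, -0.0]
wrist_force: [0.3, -0.0, -0.3]
grip_width: 1.002
finger_force: 0.0
time_s: 25.0
position: [0.5793, -0.2501, 0.0472]
tcp_rot: [0.001, -0.024, 1.0, -0.001]
wrist_force: [0.5, -0.6, -1.5]
grip_width: 0.471
finger_force: 60.6
```

```bash
python3 -m handwheel '[[[0,0,2],0],[[0,0,5],0],[[0,0,8],0],[[0,0,10],0],[[0.3,1,11],0],[[1,3.5,11],0],[[2,7.5,11],0],[[3.1,11.5,11],0],[[4.2,15.5,11],0],[[5.2,19.5,11],0],[[6.3,23.5,11],0],[[7.4,27.5,11],0]]'
python3 -m handwheel '[[[1,3.5,0],0],[[1.6,5.8,0],0],[[1.85,6.6,0],0],[[1.85,6.7,0],0],[[1.85,6.7,-1],0],[[1.85,6.7,-3.5],0],[[1.85,6.7,-6.5],0],[[1.85,6.7,-9],0],[[1.85,6.7,-10.3],0],[[1.85,6.7,-10.8],0],[[1.85,6.7,-11],0],[[1.85,6.7,-11],0]]'
python3 -m handwheel '[[[0,0,-0.1],0],[[0,0,-0.2],0],[[0,0,-0.3],0],[[0,0,-0.3],0]]'
```

```text
time_s: 26.2
position: [0.6521, 0.0278, 0.1547]
tcp_rot: [-0.001, -0.024, 1.0, 0.0]
wrist_force: [0.3, -0.3, -0.9]
grip_width: 0.471
finger_force: 60.8
time_s: 27.4
position: [0.6723, 0.092, 0.0475]
tcp_rot: [0.001, -0.024, 1.0, -0.0]
wrist_force: [0.6, 1.1, -1.8]
grip_width: 0.473
finger_force: 60.8
time_s: 27.8
position: [0.6714, 0.0924, 0.0435]
tcp_rot: [0.0, -0.024, 1.0, -0.0]
wrist_force: [-0.2, 0.3, -1.4]
grip_width: 0.479
finger_force: 60.8
```

```bash
python3 -m handwheel '[[[0,0,-0.1],0],[[0,0,-0.1],0],[[0,0,-0.1],0]]'
```

```text
time_s: 28.1
position: [0.6717, 0.0924, 0.0434]
tcp_rot: [0.0, -0.024, 1.0, 0.0]
wrist_force: [-2.8, 0.5, 5.4]
grip_width: 0.473
finger_force: 61.3
```

Touchdown. I release, rise, and go to the amber bottle at (0.450, 0.243).

```bash
python3 -m handwheel '[[[0,0,0.1],0],[[0,0,0.1],0],[[0,0,0.1],0],[[0,0,0.1],0],[[0,0,1],0],[[0,0,4],0],[[0,0,8],0],[[0,0,12],0],[[0,0,14],0],[[-3,2,14],0],[[-6.5,4.5,14],0],[[-10,7,14],0]]' 1 40
python3 -m handwheel '[[[-3.5,2.5,0],0],[[-7,5,0],0],[[-10.5,7.3,0],0],[[-12,8.1,0],0],[[-12.1,8.1,0],0],[[-12.1,8.1,0],0]]'
python3 - <<'E'
from h import *
m,c=look("wrist",(0,0,0),(180,255,60),.073,.09,"pics/wr5.png"); print(state()["position"])
h=cv2.convexHull(c.astype(np.float32)); mm=cv2.moments(h); g=[mm["m10"]/mm["m00"],mm["m01"]/mm["m00"]]; w=ray(m,c,.08)
print(g,ray(m,g,.08)[0],np.ptp(w,0))
E
```

```text
time_s: 29.3
position: [0.5706, 0.1627, 0.1833]
tcp_rot: [0.001, -0.023, 1.0, 0.0]
wrist_force: [0.6, 0.8, -0.1]
grip_width: 0.998
finger_force: 0.0
time_s: 29.9
position: [0.4512, 0.2431, 0.183]
tcp_rot: [0.001, -0.024, 1.0, -0.0]
wrist_force: [-0.4, -0.4, -0.1]
grip_width: 1.0
finger_force: 0.0
[0.45164226 0.24283739 0.18294098]
[279.8467261904762, 206.0390625] [0.44810786 0.24384983 0.08      ] [2.06154066e-02 1.78970684e-02 5.55111512e-17]
```

View pics/wr5.png

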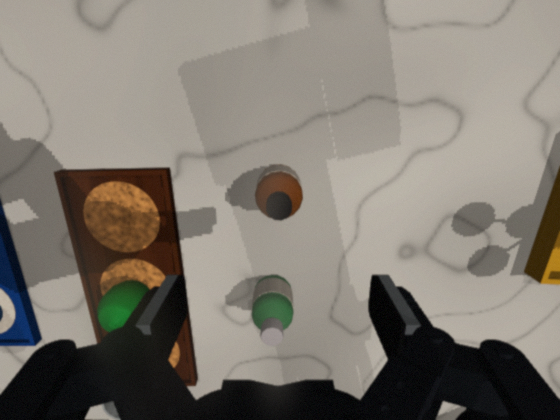

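The amber bottle's black cap is at (279,206), measured at (0.449, 0.2437), which agrees with the top view. The green bottle at (272,310) is its neighbour, 127 mm away. Now I grasp the amber bottle.

```bash
python3 -m handwheel '[[[-0.1,0,-3],0],[[-0.1,0,-7],0],[[-0.1,0,-10],0],[[-0.1,0,-12.5],0],[[-0.1,0,-14.5],0],[[-0.1,0,-16],0],[[-0.1,0,-16.8],0],[[-0.1,0,-17.1],0],[[-0.1,0,-17.1],0]]' 1 50
python3 -m handwheel '[[[0,0,0],0],[[0,0,0],0],[[0,0,0],0],[[0,0,0],0],[[0,0,0],0],[[0,0,0],0],[[0,0,0],0],[[0,0,1],0],[[0,0,1],0]]' 0 50
```

```text
time_s: 30.85
position: [0.4501, 0.243, 0.0114]
tcp_rot: [0.0, -0.023, 1.0, -0.0]
wrist_force: [-0.3, 0.3, 0.9]
grip_width: 1.0
finger_force: 0.0
time_s: 31.75
position: [0.4497, 0.2435, 0.0221]
tcp_rot: [0.001, -0.024, 1.0, 0.0]
wrist_force: [-0.3, -0.3, -0.3]
grip_width: 0.5
finger_force: 50.9
```

```bash
python3 -m handwheel '[[[0,0,2],0],[[0,0,5],0],[[0,0,8],0],[[0,0,11],0],[[0.3,-1,13],0],[[1,-3.5,13],0],[[2,-7,13],0],[[3.1,-11,13],0],[[4.1,-14.5,13],0],[[4.6,-16.1,13],0],[[4.6,-16.3,13],0],[[4.6,-16.3,13],0]]'
python3 -m handwheel '[[[0,0,-2],0],[[0,0,-5],0],[[0,0,-8],0],[[0,0,-10.5],0],[[0,0,-12],0],[[0,0,-12.7],0],[[0,0,-13],0],[[0,0,-13.1],0],[[0,0,-13.2],0],[[0,0,-13.3],0],[[0,0,-13.3],0]]'
```

```text
time_s: 32.95
position: [0.4948, 0.0803, 0.1508]
tcp_rot: [-0.001, -0.023, 1.0, 0.0]
wrist_force: [-0.3, 0.3, -0.9]
grip_width: 0.504
finger_force: 51.1
time_s: 34.05
position: [0.4958, 0.0803, 0.0189]
tcp_rot: [0.001, -0.024, 1.0, -0.0]
wrist_force: [0.6, -0.2, -1.5]
grip_width: 0.5
finger_force: 51.1
```

```bash
python3 -m handwheel '[[[0,0,-0.1],0],[[0,0,-0.1],0],[[0,0,-0.1],0]]'
```

```text
time_s: 34.35
position: [0.4959, 0.0803, 0.0184]
tcp_rot: [0.0, -0.024, 1.0, -0.0]
wrist_force: [-2.1, -0.7, 5.9]
grip_width: 0.498
finger_force: 51.7
```

Touchdown. I release, rise, back away, and check with the fixed cameras.

```bash
python3 -m handwheel '[[[0,0,0.1],0],[[0,0,0.1],0],[[0,0,0.1],0],[[0,0,0.1],0],[[0,0,1],0],[[0,0,4],0],[[0,0,8],0],[[0,0,12],0],[[0,0,16],0],[[0,0,20],0],[[0,4,20],0],[[0,8,20],0]]' 0.85 40
python3 -m handwheel '[[[0,5,0],0],[[0,10,0],0],[[0,15,0],0],[[-2,20,0],0],[[-4,25,0],0],[[-6,30,0],0],[[-8,35,0],0],[[-8,35,0],0],[[-8,35,0],0]]'
python3 - <<'E'
from h import *
m=camera_model("top"); p,d=camera("top"); C=cloud(m,d)
cv2.imwrite("pics/f.png",cv2.convertScaleAbs(cv2.resize(p[125:270,140:450,::-1],None,fx=2.5,fy=2.5,interpolation=cv2.INTER_CUBIC),alpha=1.8))
q,_=camera("scene"); cv2.imwrite("pics/g.png",cv2.convertScaleAbs(cv2.resize(q[150:310,120:460,::-1],None,fx=2.3,fy=2.3,interpolation=cv2.INTER_CUBIC),alpha=1.8))
f=focal(m); T=np.array(m["T"])
def px(x):
    c=(np.array(x)-T[:3,3])@T[:3,:3]; return int(round(m["cx"]-f*c[0]/c[2])),int(round(m["cy"]+f*c[1]/c[2]))
W=np.array([.5831,.0866]);B=np.array([.5714,-.1006])
for n,g,zt,t0,yaw in [("jigger",(.671,.0927),.08,W,3.9),("lime",(.583,.0865),.064,W,3.9),("amber",(.4952,.0807),.086,W,3.9),("cup",(.6153,-.0985),.066,B,3.1),("tin",(.5275,-.103),.076,B,3.1),
   ("green_b",(.5774,.2429),.08,None,0),("white_cup",(.5625,-.3677),.06,None,0),("red_tin",(.4572,-.37),.07,None,0)]:
    u,v=px((*g,zt)); k=np.zeros((420,560),np.uint8); s=np.s_[v-14:v+15,u-14:u+15]
    k[s]=(C[s][...,2]>zt-.007)&(C[s][...,2]<zt+.015)
    c=max(cv2.findContours(k,cv2.RETR_EXTERNAL,cv2.CHAIN_APPROX_NONE)[0],key=cv2.contourArea)
    h=cv2.convexHull(c).astype(np.float32); mm=cv2.moments(h); w=ray(m,[mm["m10"]/mm["m00"],mm["m01"]/mm["m00"]],zt)[0][:2]
    e=(w-g)*1000; a=np.radians(yaw); print(n,w.round(4),"off pad (tray x,y mm)",np.round([e@[np.cos(a),np.sin(a)],e@[-np.sin(a),np.cos(a)]],1))
E
```

```text
time_s: 35.55
position: [0.4967, 0.1607, 0.2206]
tcp_rot: [0.003, -0.022, 1.0, 0.0]
wrist_force: [0.4, -0.5, -0.6]
grip_width: 0.851
finger_force: 0.0
time_s: 36.45
position: [0.4141, 0.5119, 0.2175]
tcp_rot: [0.0, -0.026, 1.0, -0.0]
wrist_force: [0.2, -0.8, -0.9]
grip_width: 0.848
finger_force: 0.0
jigger [0.6724 0.0928] off pad (tray x,y mm) [1.4 0.1]
lime [0.5845 0.0858] off pad (tray x,y mm) [ 1.4 -0.8]
amber [0.4959 0.0797] off pad (tray x,y mm) [ 0.6 -1.1]
cup [ 0.6169 -0.0981] off pad (tray x,y mm) [1.7 0.3]
tin [ 0.5276 -0.1033] off pad (tray x,y mm) [ 0.1 -0.3]
green_b [0.5774 0.2422] off pad (tray x,y mm) [-0.  -0.7]
white_cup [ 0.5626 -0.368 ] off pad (tray x,y mm) [ 0.1 -0.3]
red_tin [ 0.4574 -0.3705] off pad (tray x,y mm) [ 0.2 -0.5]
```

View pics/f.png

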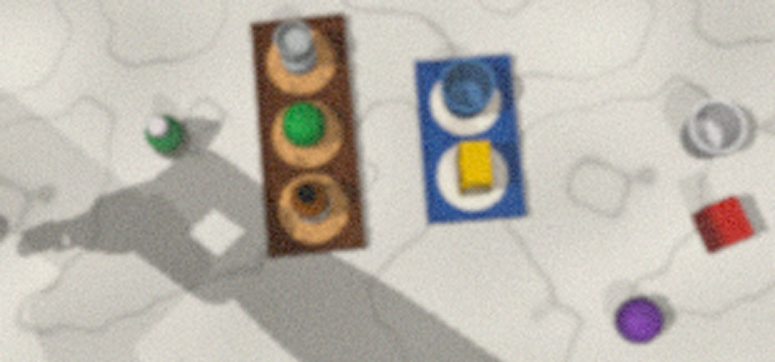

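View pics/g.png

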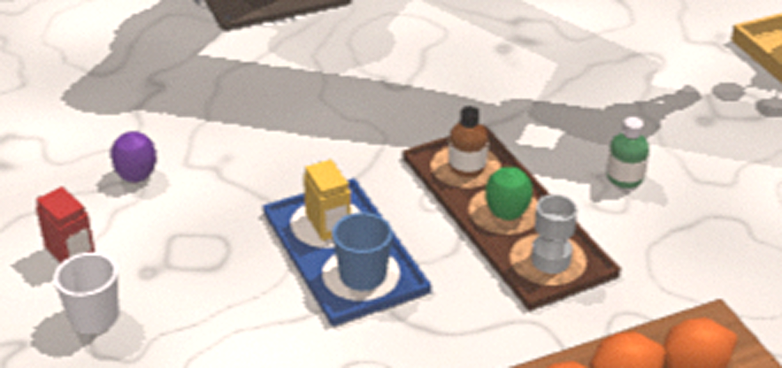

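Both views show all five items upright on their own pads, within 2 mm of centre. In the top crop the jigger is at (296,45), the lime at (304,122), the amber bottle at (308,198), the cup at (467,88) and the tin at (475,165). The green bottle, white cup and red tin have not moved (under 1 mm). I hand in.

```bash
python3 -c "from cell import hand_in; print(hand_in())"
```

```text
the job is handed in; nothing more can be done
None
```

Both trays are made up and the job is handed in: all five items stand upright within 2 mm of their pad centres, the green bottle, white cup and red tin are where they stood, and it took about 37 s of the 128 s (no verdict was returned).

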